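Rock the sorter's seesaw gate and feed the mill balls to the other tray

ROBOT

A 7-joint arm with a two-finger parallel gripper is mounted at the origin on a cart in front of the work surface, level with it; the furniture and walls round the work are solid. World frame = base frame: x ahead of the robot, y to its left, z up, the work surface at z = 0. Lengths are in mm, angles in rad, forces in N, time in s.
With the tool pointing down it reaches from about 375 to 925 mm from the base axis. Payload 3.1 kg.
Tool frame: the origin (TCP) lies at the centre of the arm's flange, where the gripper is bolted on; the fingertips stand 173 mm ahead of it and the grasp point (between the pads) lies arm.grip_point_offset ahead of it (arm.grip_point_offset is the distance from the TCP to the grasp point, in mm); z points along the fingers, y is the line along which they close (so a half turn about z gives the same grasp; the last joint's range is limited). The gripper opens to 85 mm and grips with 20 to 120 N. Pads are 22 mm wide; open, the fingers measure 114 mm over their backs; the gripper's body (76 mm by 85 mm) begins 54 mm behind the grasp point. The pads swing forward as they close: fully open they stand 13 mm farther back than shut.
Start: joints at [-1.268, 0.383, 0.044, 1.598, -0.018, 1.161, -0.05], TCP at [253.584, 598.5, 404.669] pointing down, gripper open.
Joint ranges: [-2.61, 2.61], [-0.41, 2.15], [-1.48, 1.57], [0, 2.5], [-1.57, 4.71], [0.05, 1.97], [-2.85, 2.85]. Speed limits (rad/s): [2.79, 2.79, 3.14, 3.14, 3.14, 3.14, 3.14].

INTERFACE

Orientations are given as a unit quaternion [w, x, y, z].
In Python, from rig import arm gives the robot as it stands.
- The arm moves only by the shell command python3 -m creep 'ROWS' [FORCE]. ROWS is JSON, a list of rows, each an object of numbers: "ax", "ay", "az": the turn, a rotation vector about the tool's x, y, z in units of 0.5 rad (1.0 is 0.5 rad); "x", "y", "z": the shift along the tool's x, y, z in units of 0.5 m (1.0 is 0.5 m); "jaw": the opening, from 0 (shut) to 1 (fully open). In form: [{"ax": .., "ay": .., "az": .., "x": .., "y": .., "z": .., "jaw": ..}, ...]. A call has 1 to 8 rows; each row is the pose to reach, as a shift and turn from the pose commanded when the call began, along the tool's axes at that moment; what a row does not reach only later rows make up. A row lasts 1/8 s, in which the tool goes at most 62.5 mm and 10.7 degrees, less where a joint would pass 70% of its speed; a pose out of reach is approached as far as the arm can. A call with a number of a shift or a turn outside -1 to 1 is refused whole. A call with a gripper value outside its range is refused whole. The fingers move at their own pace and stop on an object; FORCE is the grip in N (left out, the last holds). Time passes only in rows, so rows that repeat a pose let the fingers close. It gives the time, the measured TCP pose, the force, the opening and the grip force at its end, in the units of the state.
- arm.read_state(): the state, without advancing time (a new reading comes with each control period).
- arm.read_camera(name): name is "scene" or "side" or "wrist"; returns the picture (420x560x3 uint8, red, green, blue); there is no depth.
- arm.camera_info(name): a dict with "fx", "fy", "cx", "cy" (pixels), "rvec" (rotation vector, rad) and "tvec" (3), from world to camera coordinates, as OpenCV has them; the wrist camera has in their place "hand_eye" (4x4, takes a point from camera to tool coordinates, whose origin is the TCP and whose axes are the flange's). Camera axes: x right, y down, z forward; pixel columns grow to the right and rows downward; lengths in mm; the calibration is good to about 2 mm. The wrist camera is an equidistant fisheye: a pixel r from the principal point sees the ray r / f radians off the axis. A picture is of the moment at which its call begins: read the wrist's pose just before it. camera_info takes no time and is no camera call.
- arm.sign_off(): hands the job in; it is judged then, once.
Trained networks look in the newest picture that a camera, given by its name, has taken for a name from the list of things; names that differ only in an ending like _2 or _b are one class to them, and where a whole thing is asked for, a point or a joint stands for the part that bears it (a point fixed in the world has none). Each returns a list of dicts, best first, with "score" (0 to 1); they miss things now and then, are a little off and sometimes report something else, mostly with a low value. They report only what shows in the picture. A call takes as long as a camera call. They do not tell look-alikes from the thing itself.
- arm.cut_out(camera, target): "mask" (420x560 bool, what is visible of it) and "location" ([row, column] in pixels, amid what is visible of it).
The state is a dict: "time": time; "joint_positions": joint angles; "qd": joint speeds; "joint_torque": joint torques, N m; "tcp_pos": TCP position; "orientation": TCP orientation; "ft_force": force on the tool from outside, world axes, zero at the start; "wrist_torque": the same for the moment, N m; "finger_gap": finger opening in mm; "grip_force": force on a finger pad.
Only numpy, scipy, OpenCV 4.12 (cv2) and the standard library are available. Lean on these libraries where they do the work, as an engineer would, in place of code of your own. Each camera call takes 0.05 s, during which the arm holds its last target. There are 200 camera calls.

TASK

The ball sorter's seesaw gate leans to one side, so it feeds the tray on that side. First press the raised finger tab down with the fingertips so that the gate rocks over its pivot and leans the other way; then, with the fingertips behind the rear ball, push both waiting steel balls along the feed channel over its crest, so that they roll over the gate into the tray on the other side. Grasp and lift nothing, and leave the bottles, dish, bulb, beaker and stirring bar where they stand.

Things in the scene. Friction and masses are not known exactly. Their poses are not given: they have to be found in the camera images.
- diverter: Mill-ball sorter, a metal stand fixed to the worktop, 460 mm wide along its y. Origin: centre of its underside, on the worktop, below the gate's pivot. Its x points away from the robot (turned up to 0.25 rad either way), y left, z up; positions in the other entries are in this frame, in mm. Base plate 6 mm thick.
- crest (a point): Crest of the feed channel's floor, at x = -65, y = 0, z = 91. The channel runs along x on the robot's side, 46 mm wide overall, side walls 7 mm above its floor. From the stop (a cross plate at x = -156 to -151, top at z = 95) the floor rises from z = 87 to the crest, then falls as a ramp to z = 81 at x = -28. Polished; balls pushed past the crest run onto the gate by themselves.
- tray_left (a point): Centre of the left tray's floor, at x = 0, y = 188, z = 12. Grey, open, inside 73 mm (y) by 82 mm (x), walls 46 mm above the worktop; a fixed chute at y = 102 to 152 leads down into it from the gate.
- tray_right (a point): The same for the right tray, at y = -188.
- gate (a joint): Angle of the seesaw gate, a steel trough 200 mm long turning about the sorter's x axis at y = 0, z = 60. 0 is level; range -0.28 to 0.28. Positive: left end up, balls run to the right tray (-y); negative: the reverse. A weight over its middle (top 68 mm above the pivot) makes it fall to a stop from either side of level. It starts on one stop, which varies. Under 2 N on the raised tab rocks it.
- tab_left (a point): Centre of the top of the gate's left finger tab, a flat steel plate 52 mm (x) by 36 mm (y), 4 mm thick, on the robot's side of the trough, moving with the gate: x = -50, y = about 82, z = about 75 level, 97 raised, 52 lowered. Pushed down some 5 mm past level, the gate falls the rest by itself. The trough wall at x = -24 to -21 stands 15 mm above the tab.
- tab_right (a point): The same for the right finger tab, at y = about -82.
- ball_front: Steel mill ball, 30 mm across, about 110 g, the one nearer the gate, waiting in the feed channel at x = -106, centre z = 104. Origin: its centre.
- ball_rear: Steel mill ball, 30 mm across, about 110 g, behind and touching or nearly touching the front ball, lying against the stop at x = -138, centre z = 103. Origin: its centre. The space on the robot's side of it is open above the stop.
- dropper_c: Bystander near the sorter: a dropper bottle with a red cap, 33 mm across and 88 mm high. Origin: centre of its underside. Not to be disturbed.
- dropper_a: Bystander near the sorter: a brown dropper bottle with a black cap, 29 mm across and 82 mm high. Origin: centre of its underside. Not to be disturbed.
- petri_0: Bystander near the sorter: a clear lidded petri dish, 60 mm across and 16 mm high. Origin: centre of its underside. Not to be disturbed.
- rubber_bulb: Bystander near the sorter: a red rubber pipetting bulb, 53 mm across and 83 mm high, behind the sorter. Origin: centre of its underside. Not to be disturbed.
- beaker_50: Bystander near the sorter: a small glass beaker, 45 mm across and 57 mm high, behind the sorter. Origin: centre of its underside. Not to be disturbed.
- stir_bar: Bystander near the sorter: a white stirring bar, 9 mm thick and 40 mm long, lying down. Origin: its underside. Not to be disturbed.
Not all that is in view belongs to the job. Leave any blue or orange look-alike of the ball_rear alone.

How it is judged (in metres and radians):
On the way:
1. the gate has been rocked over to the side opposite its start while both balls still wait in the channel (distance of tab_left from where it was at the start of the episode above 0.035 m and (value of joint gate above 0.2 rad or value of joint gate below -0.2 rad) and x of each of ball_front, ball_rear in the frame of diverter below -0.065 m), for 0.2 s.
At the end, for the whole second after the job is handed in: The gate leans on the stop opposite its start (within 0.08 rad) and both balls lie in the tray on the side that is now low; the six bystanders are within 30 mm of where they stood (distance of tab_left from where it was at the start of the episode above 0.035 m and ((value of joint gate below -0.2 rad and y of each of ball_front, ball_rear in the frame of diverter above 0.14 m) or (value of joint gate above 0.2 rad and y of each of ball_front, ball_rear in the frame of diverter below -0.14 m)) and height (world z) of each of ball_front, ball_rear below 0.045 m and x of ball_front in the frame of diverter between -0.045 and 0.045 m and not (y of ball_front in the frame of diverter above 0.225 m or y of ball_front in the frame of diverter below -0.225 m) and x of ball_rear in the frame of diverter between -0.045 and 0.045 m and not (y of ball_rear in the frame of diverter above 0.225 m or y of ball_rear in the frame of diverter below -0.225 m) and distance of each of dropper_c, dropper_a, petri_0, rubber_bulb, beaker_50, stir_bar from where it was at the start of the episode below 0.03 m); the robot touches nothing.
It fails at once if a ball is lifted more than 12 mm above the channel's crest (height (world z) of any of ball_front, ball_rear above 0.118 m).
It fails at once if a bystander is pushed or lifted more than 30 mm, or one of the upright ones knocked over (distance of any of dropper_c, dropper_a, petri_0, rubber_bulb, beaker_50, stir_bar from where it was at the start of the episode above 0.03 m or angle between any of dropper_c, dropper_a, rubber_bulb, beaker_50's own z axis and vertical above 0.6 rad).
It also fails if it takes over 38 s, if anything falls off the work surface, if the arm or the gripper's body presses on something with over 40 N, if the wrist force passes 120 N, or if a joint passes its speed limit or range.

## Working session

There is one attempt and no reset: what is moved stays moved. The work goes in short steps, Python scripts to look and compute and a shell command to move; the robot and the scene stay as the last step left them, time stands still between calls to the robot, and variables do not carry over. Pictures are saved under pics/ and viewed, at most 10 in all, crops included, and the job is handed in when it is done.

```bash
mkdir -p pics; ls; cat > h.py <<'E'
import numpy as np, cv2
from rig import arm
from scipy.spatial.transform import Rotation as R
def ray(cam,px):
    i=arm.camera_info(cam); Rm=R.from_rotvec(np.ravel(i['rvec'])).as_matrix(); t=np.ravel(i['tvec'])
    d=np.array([(px[0]-i['cx'])/i['fx'],(px[1]-i['cy'])/i['fy'],1]); return -Rm.T@t, Rm.T@d
def onz(cam,px,z):
    o,d=ray(cam,px); return o+d*(z-o[2])/d[2]
def proj(cam,p):
    i=arm.camera_info(cam); p=np.atleast_2d(p)@R.from_rotvec(np.ravel(i['rvec'])).as_matrix().T+np.ravel(i['tvec'])
    return np.c_[i['fx']*p[:,0]/p[:,2]+i['cx'],i['fy']*p[:,1]/p[:,2]+i['cy']]
def save(cam,n):
    im=arm.read_camera(cam); cv2.imwrite(f'pics/{n}.png',im[:,:,::-1]); return im
E
python3 - <<'E'
from h import *
print(arm.grip_point_offset, arm.read_state())
for c in ('scene','side'):
    save(c,c+'0')
    for n in ('ball_rear','ball_front','tab_left','gate','diverter','dropper_c','dropper_a'):
        for r in arm.cut_out(c,n): 
            m=r['mask'];ys,xs=np.nonzero(m);print(c,n,round(r['score'],2),r['location'],m.sum(),xs.min(),xs.max(),ys.min(),ys.max())
a=cv2.imread('pics/scene0.png');b=cv2.imread('pics/side0.png')
E
```

```text
pics
154.70000000000002 {'time': 0.0, 'joint_positions': array([-1.26782272,  0.38383029,  0.04385856,  1.59958047, -0.01787667,
        1.16119951, -0.04990509]), 'qd': array([-5.63974256e-04, -2.79523884e-06,  2.02934294e-03,  2.82963031e-04,
        5.88529697e-04, -1.15028972e-04,  3.63444669e-04]), 'joint_torque': array([-1.00895038e-04, -4.33466613e+01,  1.02454327e+00, -2.49512100e+01,
        1.06543733e-02,  1.15384013e-02, -7.52154563e-06]), 'tcp_pos': array([253.39264116, 598.04320987, 403.28699783]), 'orientation': array([-1.76758228e-04,  1.99018321e-01,  9.79994890e-01, -1.30055730e-03]), 'ft_force': array([-0.12113306, -0.5914718 ,  0.93906186]), 'wrist_torque': array([-0.03366032, -0.01486812,  0.02908468]), 'grip_force': 0.0, 'finger_gap': 85.39515752092547}
scene ball_rear 0.85 [311.1, 322.4] 311 315 333 300 320
scene ball_rear 0.79 [274.2, 202.1] 244 192 208 264 281
scene ball_rear 0.71 [227.0, 282.1] 239 271 288 218 235
scene ball_rear 0.69 [309.4, 273.4] 288 266 284 301 319
scene ball_rear 0.55 [221.0, 205.8] 517 201 219 199 238
scene ball_front 0.57 [217.2, 291.
[... 481 characters left out ...]
 0.92 [311.5, 385.7] 648 374 394 284 327
scene dropper_a 0.69 [218.1, 208.1] 529 201 219 198 238
side ball_rear 0.71 [218.9, 351.6] 127 346 358 212 224
side ball_rear 0.57 [195.6, 317.2] 146 312 324 187 200
side ball_rear 0.47 [258.3, 361.4] 166 358 371 251 264
side ball_rear 0.44 [206.4, 331.9] 99 327 337 200 210
side ball_front 0.49 [186.6, 307.5] 144 298 311 186 199
side tab_left 0.9 [207.2, 255.4] 2360 229 287 175 240
side diverter 0.65 [232.8, 259.9] 7704 220 334 174 300
side dropper_c 0.91 [268.3, 314.5] 597 306 324 246 288
side dropper_c 0.71 [180.9, 313.0] 163 309 319 167 189
side dropper_a 0.91 [268.3, 314.5] 597 306 324 246 288
side dropper_a 0.71 [180.9, 313.0] 163 309 319 167 189
```

View pics/scene0.png

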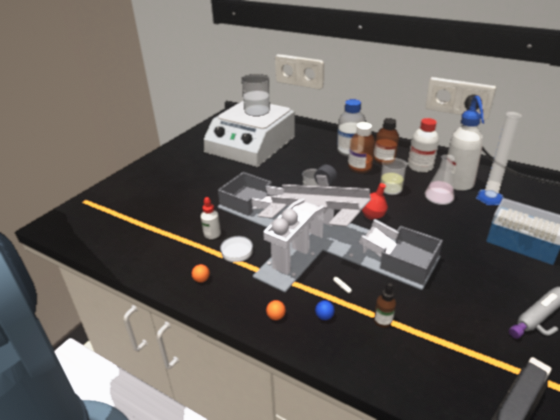

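View pics/side0.png

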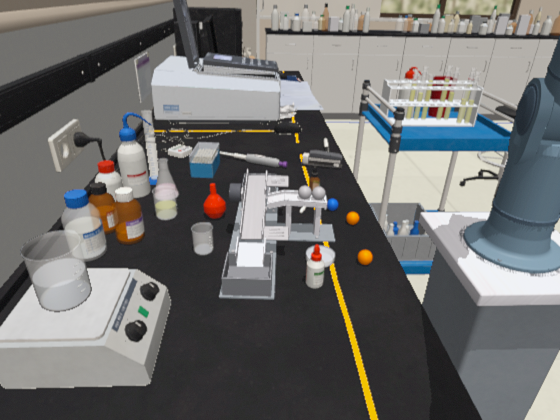

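The steel balls in the channel are at scene (280,227) rear and (290,216) front. Look-alikes to leave alone are orange (201,273), orange (276,310) and blue (325,310). Next is a close crop to check this choice and the gate's lean.

```bash
python3 - <<'E'
from h import *
a=cv2.imread('pics/scene0.png')[155:300,205:450]
cv2.imwrite('pics/crop0.png',cv2.resize(a,None,fx=3.25,fy=3.25,interpolation=cv2.INTER_CUBIC))
for c,r,f in (('scene',(280,227),(289.5,216.5)),('side',(317.5,193.5),(304.8,192.8))):
    r_=onz(c,r,103);f_=onz(c,f,104);d=f_-r_;print(c,r_,f_,np.linalg.norm(d),np.arctan2(d[1],d[0]))
    print(ray(c,r)[0])
E
```

```text
scene [429.84437761 -60.91096679 103.        ] [461.87951856 -61.28251608 104.        ] 32.05289854164788 -0.011597658624812051
[ -67.84261614 -365.6769358   559.98902963]
side [433.35841524 -54.19524625 103.        ] [460.91456331 -55.65357677 104.        ] 27.612823550049217 -0.052872822848811354
[567.88430263 727.01815123 493.6618488 ]
```

View pics/crop0.png

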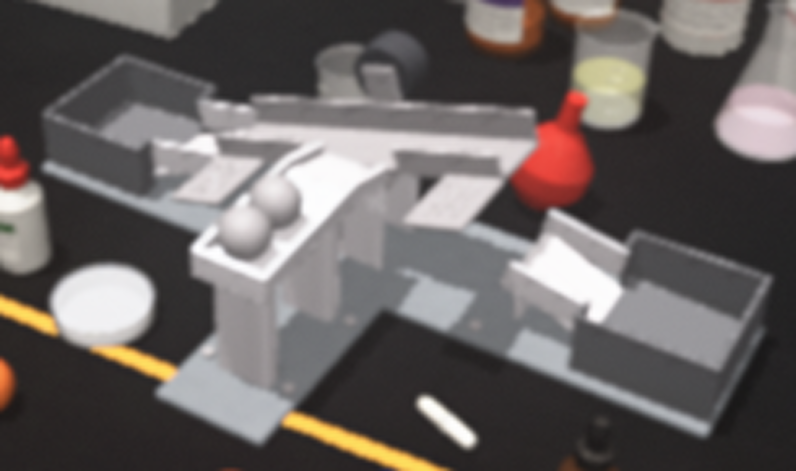

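Steel balls confirmed at crop (245,232) rear and (275,200) front. The right end of the gate is raised, with its tab at crop (455,200). So I press tab_right and the balls go to the right tray. Next I fit the sorter's pose.

```bash
cat > fit.py <<'E'
from h import *
from scipy.optimize import least_squares
S=[((-138,0,103),(280,227)),((-106,0,104),(289.7,216.5)),((43,-151,46),(400.7,227.3)),((43,-226,46),(441.9,241.2)),((43,226,46),(243.5,172.8)),((-43,226,46),(219.8,191.3)),((43,151,46),(270.5,184.8))]
D=[((-138,0,103),(317.5,193.5)),((-106,0,104),(304.8,192.8))]
def T(p,P): 
    c,s=np.cos(p[2]),np.sin(p[2]);P=np.atleast_2d(np.float64(P));return np.c_[p[0]+c*P[:,0]-s*P[:,1],p[1]+s*P[:,0]+c*P[:,1],P[:,2]]
def f(p): return np.concatenate([(proj(c,T(p,[a for a,b in L]))-[b for a,b in L]).ravel() for c,L in(('scene',S),('side',D))])
r=least_squares(f,[570,-60,0],x_scale=[10,10,.1],loss='soft_l1');
p=r.x
if __name__=='__main__':
    print(p);print(f(p).reshape(-1,2).round(1))
    print(T(p,[(-50,-82,97),(-138,0,103),(-65,0,91)]))
    for n,z in(('dropper_c',40),('petri_0',8),('stir_bar',5)):
        for q in arm.cut_out('scene',n)[:2]: print(n,q['score'],q['location'],onz('scene',q['location'][::-1],z).round())
    s=arm.read_state();print(s['tcp_pos'],R.from_quat(s['orientation'][[1,2,3,0]]).as_matrix().round(3))
E
python3 fit.py
```

```text
[ 5.66929885e+02 -7.07226025e+01 -7.38954242e-02]
[[-0.4  0.1]
 [ 0.4  0.5]
 [ 0.9  0. ]
 [-0.4 -0. ]
 [ 0.1 -0.5]
 [-1.3 -1.4]
 [-0.1 -3.2]
 [ 1.5 -1.3]
 [-0.5 -1.5]]
[[ 511.01242462 -148.80741291   97.        ]
 [ 429.30649047  -60.53431211  103.        ]
 [ 502.10727167  -65.92377006   91.        ]]
dropper_c 0.92 [311.5, 385.7] [ 396. -264.   40.]
dropper_c 0.69 [218.1, 208.1] [456. 121.  40.]
petri_0 0.62 [252.4, 237.0] [428.  35.   8.]
stir_bar 0.58 [284.7, 342.8] [ 449. -173.    5.]
[253.57819146 598.50116276 404.6983663 ] [[-0.921  0.39   0.   ]
 [ 0.39   0.921  0.   ]
 [ 0.     0.    -1.   ]]
```

```bash
python3 -m creep '[{"x":-0.06,"y":-0.07,"az":-0.1,"jaw":0},{"x":-0.13,"y":-0.15,"az":-0.25,"jaw":0},{"x":-0.2,"y":-0.23,"az":-0.4,"jaw":0},{"x":-0.27,"y":-0.31,"az":-0.55,"jaw":0},{"x":-0.34,"y":-0.39,"az":-0.65,"jaw":0},{"x":-0.41,"y":-0.46,"az":-0.65,"jaw":0},{"x":-0.48,"y":-0.53,"az":-0.65,"jaw":0},{"x":-0.523,"y":-0.589,"az":-0.65,"jaw":0}]' 20
cat > go.py <<'E'
import sys
from fit import *
# go.py X Y Z : tool units to bring fingertip to diverter point
s=arm.read_state();M=R.from_quat(s['orientation'][[1,2,3,0]]).as_matrix()
w=T(p,[[float(v) for v in sys.argv[1:4]]])[0]+[0,0,173]
yd=np.array([-np.sin(p[2]),np.cos(p[2]),0]);e=M.T@yd
print('tcp',s['tcp_pos'].round(1),'t',s['time'],'units',(M.T@(w-s['tcp_pos'])/500).round(3),'turn az units',round(np.arctan2(-e[0],e[1])/.5,3),'tilt',M[:,2].round(3),'F',s['ft_force'].round(1),'gap',s['finger_gap'])
E
python3 go.py -56 -82 150
```

```text
tcp [253.6 598.5 404.7] t 0.95 units [-1.046 -1.179  0.163] turn az units -0.654 tilt [ 0.  0. -1.] F [ 0.7  0.4 -0.1] gap 85.43904974903914invalid input at $[0]: expected keys ax, ay, az, x, y, z, jaw
```

```bash
python3 -m creep '[{"x":-0.06,"y":-0.07,"z":0,"ax":0,"ay":0,"az":-0.1,"jaw":0},{"x":-0.13,"y":-0.15,"z":0,"ax":0,"ay":0,"az":-0.25,"jaw":0},{"x":-0.2,"y":-0.23,"z":0,"ax":0,"ay":0,"az":-0.4,"jaw":0},{"x":-0.27,"y":-0.31,"z":0,"ax":0,"ay":0,"az":-0.55,"jaw":0},{"x":-0.34,"y":-0.39,"z":0,"ax":0,"ay":0,"az":-0.65,"jaw":0},{"x":-0.41,"y":-0.46,"z":0,"ax":0,"ay":0,"az":-0.65,"jaw":0},{"x":-0.48,"y":-0.53,"z":0,"ax":0,"ay":0,"az":-0.65,"jaw":0},{"x":-0.523,"y":-0.589,"z":0,"ax":0,"ay":0,"az":-0.65,"jaw":0}]' 20
python3 go.py -56 -82 150
```

```text
time: 1.95
tcp_pos: [380.4, 222.9, 405.0]
orientation: [0.0, 0.039, 0.999, 0.0]
ft_force: [0.0, 1.0, 1.0]
finger_gap: 0.2
grip_force: 0.0
tcp [380.4 222.9 405. ] t 1.95 units [-0.307 -0.721  0.164] turn az units -0.009 tilt [ 0.001  0.    -1.   ] F [0. 1. 1.] gap 0.18455053943383368
```

```bash
python3 -m creep '[{"x":-0.04,"y":-0.09,"z":0,"ax":0,"ay":0,"az":0,"jaw":0},{"x":-0.08,"y":-0.19,"z":0,"ax":0,"ay":0,"az":0,"jaw":0},{"x":-0.13,"y":-0.29,"z":0,"ax":0,"ay":0,"az":0,"jaw":0},{"x":-0.17,"y":-0.39,"z":0,"ax":0,"ay":0,"az":0,"jaw":0},{"x":-0.21,"y":-0.49,"z":0,"ax":0,"ay":0,"az":0,"jaw":0},{"x":-0.25,"y":-0.59,"z":0.03,"ax":0,"ay":0,"az":0,"jaw":0},{"x":-0.29,"y":-0.68,"z":0.08,"ax":0,"ay":0,"az":0,"jaw":0},{"x":-0.307,"y":-0.721,"z":0.14,"ax":0,"ay":0,"az":0,"jaw":0}]' 20
python3 -m creep '[{"x":0,"y":0,"z":0,"ax":0,"ay":0,"az":0,"jaw":0}]'
python3 go.py -56 -82 150
python3 - <<'E'
from h import *
i=arm.camera_info('wrist');print(i)
save('wrist','w1');save('scene','s1')
E
```

```text
time: 2.95
tcp_pos: [506.1, -149.2, 335.2]
orientation: [0.002, 0.04, 0.999, -0.001]
ft_force: [0.2, 0.6, -0.1]
finger_gap: -0.2
grip_force: 0.0
time: 3.08
tcp_pos: [504.1, -147.5, 332.7]
orientation: [-0.003, 0.04, 0.999, -0.001]
ft_force: [-0.3, 0.3, 0.3]
finger_gap: -0.0
grip_force: 0.0
tcp [ 504.1 -147.5  332.7] t 3.075 units [-0.002 -0.002  0.019] turn az units -0.012 tilt [-0.005 -0.001 -1.   ] F [-0.3  0.3  0.3] gap -0.032216658412858236
{'fx': 325.19226210127806, 'fy': 325.19226210127806, 'cx': 280.1588889278366, 'cy': 210.85869776848776, 'hand_eye': array([[ 3.76165388e-04, -9.66069629e-01, -2.58281494e-01,
         6.48404663e+01],
       [ 9.99999596e-01,  5.74207582e-04, -6.91335903e-04,
         2.16171145e-01],
       [ 8.16185811e-04, -2.58281130e-01,  9.66069455e-01,
         2.97762530e+01],
       [ 0.00000000e+00,  0.00000000e+00,  0.00000000e+00,
         1.00000000e+00]])}
```

View pics/w1.png

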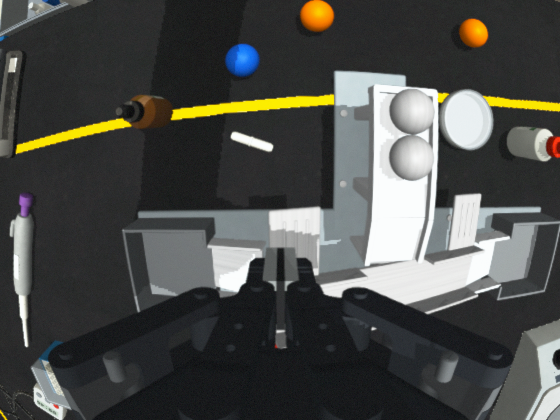

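The wrist view shows the fingers over the raised tab (270–320, 207–270), with the rear ball at (412,110) and the front ball at (411,158). I check the fit against the view.

```bash
cat > wr.py <<'E'
from fit import *
def wproj(P,s):
    i=arm.camera_info('wrist');H=i['hand_eye'];M=R.from_quat(s['orientation'][[1,2,3,0]]).as_matrix()
    t=(np.atleast_2d(P)-s['tcp_pos'])@M; c=(t-H[:3,3])@H[:3,:3]
    r=np.hypot(c[:,0],c[:,1]);k=i['fx']*np.arctan2(r,c[:,2])/r
    return np.c_[i['cx']+k*c[:,0],i['cy']+k*c[:,1]]
if __name__=='__main__':
    s=arm.read_state()
    print(wproj(T(p,[(-138,0,103),(-106,0,104),(-76,-64,92),(-76,-100,102),(-45,-226,46),(-45,226,46)]),s).round())
E
python3 wr.py
```

```text
[[403. 104.]
 [402. 153.]
 [302. 193.]
 [247. 197.]
 [118. 218.]
 [555. 216.]]
```

```bash
python3 - <<'E'
from wr import *
s=arm.read_state()
W=[((-138,0,103),(412,110)),((-106,0,104),(411,158)),((-45,-226,46),(123,231)),((-45,226,46),(557,211)),((-76,-82,97),(295,209))]
for w in(0,1):
  for sub in (W,W[:2]):
    g=lambda q:np.concatenate([w*f(q),(wproj(T(q,[a for a,b in sub]),s)-[b for a,b in sub]).ravel()])
    r=least_squares(g,p,x_scale=[10,10,.1],loss='soft_l1');print(w,r.x,g(r.x)[-2*len(sub):].round(1))
E
```

```text
0 [ 5.71334678e+02 -5.93769437e+01 -3.43836988e-02] [-0.7 -0.2  0.8  0.6  6.   0.4  4.2  0.7 -6.7 -3.9]
0 [ 5.70943057e+02 -6.36964781e+01 -6.96703022e-02] [ 0.  -0.4 -0.   0.4]
1 [ 5.71262456e+02 -6.48283802e+01 -5.54889909e-02] [ -4.2  -0.1  -3.6   0.8   1.   -4.3   1.2   5.1 -12.6  -6. ]
1 [ 5.70406473e+02 -6.72381256e+01 -9.14768106e-02] [-0.7 -0.8 -1.7 -0.1]
```

```bash
sed -i 's/^p=r.x/p=np.array([571,-64.5,-0.065])/' fit.py; python3 go.py -56 -79 105; python3 go.py -56 -79 64
```

```text
tcp [ 505.3 -145.2  334.9] t 3.175 units [-0.009  0.012  0.114] turn az units -0.021 tilt [-0.  0. -1.] F [ 0.1  0.4 -0.3] gap 0.05919928213595893
tcp [ 505.3 -145.2  334.9] t 3.175 units [-0.009  0.012  0.196] turn az units -0.021 tilt [-0.  0. -1.] F [ 0.1  0.4 -0.3] gap 0.05919928213595893
```

```bash
python3 -m creep '[{"x":-0.009,"y":0.012,"z":0.05,"ax":0,"ay":0,"az":-0.02,"jaw":0},{"x":-0.009,"y":0.012,"z":0.1,"ax":0,"ay":0,"az":-0.02,"jaw":0},{"x":-0.009,"y":0.012,"z":0.12,"ax":0,"ay":0,"az":-0.02,"jaw":0},{"x":-0.009,"y":0.012,"z":0.14,"ax":0,"ay":0,"az":-0.02,"jaw":0},{"x":-0.009,"y":0.012,"z":0.16,"ax":0,"ay":0,"az":-0.02,"jaw":0},{"x":-0.009,"y":0.012,"z":0.18,"ax":0,"ay":0,"az":-0.02,"jaw":0},{"x":-0.009,"y":0.012,"z":0.196,"ax":0,"ay":0,"az":-0.02,"jaw":0},{"x":-0.009,"y":0.012,"z":0.2,"ax":0,"ay":0,"az":-0.02,"jaw":0}]'
python3 - <<'E'
from h import *
a=save('scene','s2')[155:300,205:450,::-1];b=save('side','d2')[160:300,200:400,::-1]
cv2.imwrite('pics/c2.png',np.hstack([cv2.resize(x,None,fx=h,fy=h) for x,h in((a,1.75),(b,145*1.75/140))] if 0 else [cv2.resize(a,(440,260)),cv2.resize(b,(360,260))]))
E
```

```text
time: 4.18
tcp_pos: [509.9, -140.1, 233.9]
orientation: [-0.001, 0.033, 0.999, 0.0]
ft_force: [-0.1, -0.1, 1.1]
finger_gap: 0.3
grip_force: 0.0
```

View pics/c2.png

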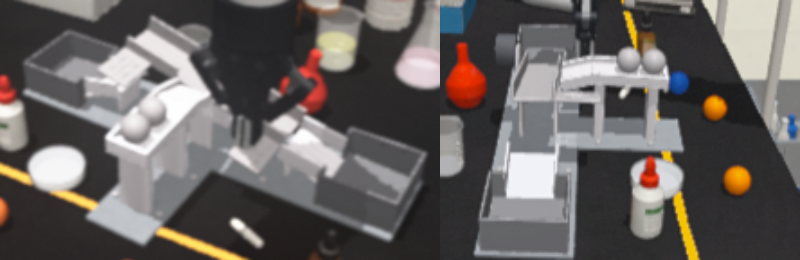

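The gate has rocked: its left end is now raised and both balls still wait. Next I rise and go behind the rear ball.

```bash
python3 go.py -188 0 150
```

```text
tcp [ 510.1 -140.2  234.4] t 4.275 units [ 0.265  0.159 -0.177] turn az units -0.002 tilt [-0.001 -0.    -1.   ] F [-0.2  0.  -0.1] gap 0.36359329601561713
```

```bash
python3 -m creep '[{"x":0,"y":0,"z":-0.09,"ax":0,"ay":0,"az":0,"jaw":0},{"x":0,"y":0,"z":-0.177,"ax":0,"ay":0,"az":0,"jaw":0},{"x":0.05,"y":0.02,"z":-0.177,"ax":0,"ay":0,"az":0,"jaw":0},{"x":0.13,"y":0.05,"z":-0.177,"ax":0,"ay":0,"az":0,"jaw":0},{"x":0.21,"y":0.1,"z":-0.177,"ax":0,"ay":0,"az":0,"jaw":0},{"x":0.265,"y":0.159,"z":-0.177,"ax":0,"ay":0,"az":0,"jaw":0},{"x":0.265,"y":0.159,"z":-0.177,"ax":0,"ay":0,"az":0,"jaw":0},{"x":0.265,"y":0.159,"z":-0.177,"ax":0,"ay":0,"az":0,"jaw":0}]'
python3 - <<'E'
from wr import *
s=arm.read_state();save('wrist','w3')
print(wproj(T(p,[(-138,0,103),(-106,0,104),(-65,0,91)]),s).round())
for r in arm.cut_out('wrist','ball_rear'):print(r['score'],r['location'])
E
python3 go.py -188 0 100
```

```text
time: 5.28
tcp_pos: [383.8, -52.4, 323.8]
orientation: [0.001, 0.033, 0.999, 0.0]
ft_force: [1.6, -1.5, 0.7]
finger_gap: -0.2
grip_force: 0.0
[[280. 301.]
 [280. 339.]
 [280. 368.]]
0.95 [150.8, 217.2]
0.59 [199.4, 149.1]
0.59 [151.9, 400.3]
tcp [384.2 -52.9 323.7] t 5.375 units [0.002 0.001 0.101] turn az units -0.005 tilt [ 0.002 -0.001 -1.   ] F [ 0.3 -0.3  0. ] gap -0.1003899513366756
```

View pics/w3.png

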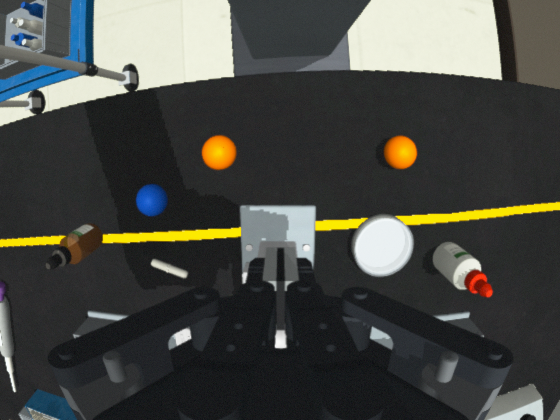

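The balls are hidden behind the fingers. The channel end (262–300, 242) is centred on them, so lateral alignment is good. I descend and check in the side view.

```bash
python3 -m creep '[{"x":0.01,"y":0,"z":0.04,"ax":0,"ay":0,"az":0,"jaw":0},{"x":0.01,"y":0,"z":0.08,"ax":0,"ay":0,"az":0,"jaw":0},{"x":0.01,"y":0,"z":0.1,"ax":0,"ay":0,"az":0,"jaw":0},{"x":0.01,"y":0,"z":0.1,"ax":0,"ay":0,"az":0,"jaw":0}]'
python3 - <<'E'
from h import *
a=save('scene','s4')[170:300,215:375,::-1];b=save('side','d4')[150:260,240:380,::-1]
cv2.imwrite('pics/c4.png',np.hstack([cv2.resize(a,(400,325)),cv2.resize(b,(400,325))]))
E
python3 go.py -164 0 99
```

```text
time: 5.88
tcp_pos: [378.4, -52.3, 272.7]
orientation: [-0.001, 0.034, 0.999, -0.001]
ft_force: [0.7, 0.5, -0.6]
finger_gap: 0.0
grip_force: 0.0
tcp [378.8 -52.1 273.6] t 5.975 units [-0.057  0.     0.003] turn az units -0.003 tilt [ 0.001 -0.    -1.   ] F [ 0.3 -0.5  0. ] gap 0.2313268532855266
```

View pics/c4.png

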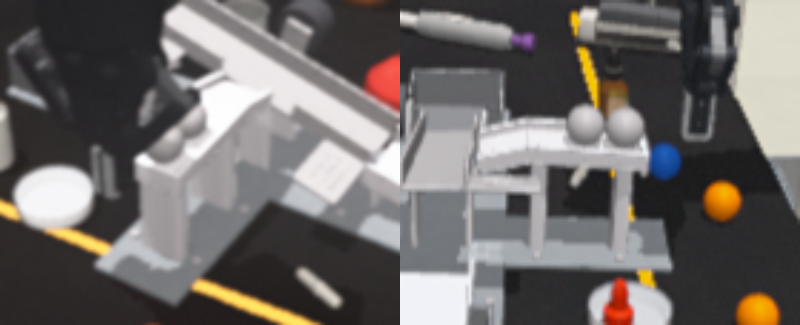

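The fingertips stand behind the rear ball at about mid-height and centred. I push slowly.

```bash
python3 -m creep '[{"x":-0.02,"y":0,"z":-0.003,"ax":0,"ay":0,"az":0,"jaw":0},{"x":-0.04,"y":0,"z":-0.003,"ax":0,"ay":0,"az":0,"jaw":0},{"x":-0.05,"y":0,"z":-0.003,"ax":0,"ay":0,"az":0,"jaw":0},{"x":-0.06,"y":0,"z":-0.003,"ax":0,"ay":0,"az":0,"jaw":0},{"x":-0.07,"y":0,"z":-0.003,"ax":0,"ay":0,"az":0,"jaw":0},{"x":-0.08,"y":0,"z":-0.003,"ax":0,"ay":0,"az":0,"jaw":0},{"x":-0.09,"y":0,"z":-0.003,"ax":0,"ay":0,"az":0,"jaw":0},{"x":-0.1,"y":0,"z":-0.003,"ax":0,"ay":0,"az":0,"jaw":0}]'
python3 go.py -80 0 102
python3 - <<'E'
from h import *
a=save('scene','s5')[170:300,215:375,::-1];b=save('side','d5')[150:260,240:380,::-1]
cv2.imwrite('pics/c5.png',np.hstack([cv2.resize(a,(400,325)),cv2.resize(b,(400,325))]))
E
```

```text
time: 6.98
tcp_pos: [428.4, -55.1, 274.6]
orientation: [-0.0, 0.033, 0.999, -0.0]
ft_force: [-0.9, 0.3, 0.1]
finger_gap: -0.2
grip_force: 0.2
tcp [428.4 -55.1 274.6] t 6.975 units [-0.126 -0.    -0.001] turn az units -0.001 tilt [-0. -0. -1.] F [-0.9  0.3  0.1] gap -0.2266485946075585
```

View pics/c5.png

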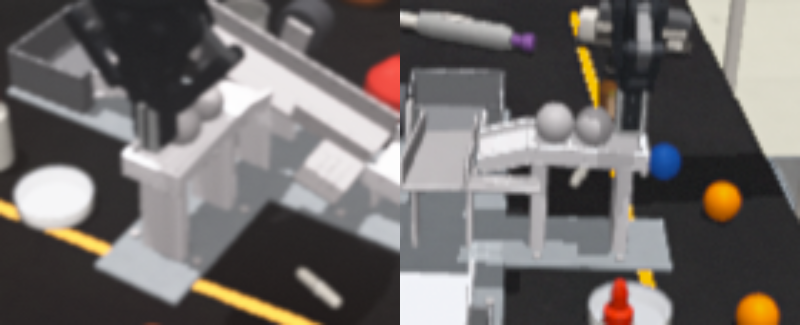

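Both balls are moving ahead of the fingertips (side crop 593 and 555, row 125). I continue.

```bash
python3 -m creep '[{"x":-0.01,"y":0,"z":0,"ax":0,"ay":0,"az":0,"jaw":0},{"x":-0.02,"y":0,"z":0,"ax":0,"ay":0,"az":0,"jaw":0},{"x":-0.03,"y":0,"z":0,"ax":0,"ay":0,"az":0,"jaw":0},{"x":-0.04,"y":0,"z":0,"ax":0,"ay":0,"az":0,"jaw":0},{"x":-0.05,"y":0,"z":0,"ax":0,"ay":0,"az":0,"jaw":0},{"x":-0.06,"y":0,"z":0,"ax":0,"ay":0,"az":0,"jaw":0},{"x":-0.07,"y":0,"z":0,"ax":0,"ay":0,"az":0,"jaw":0},{"x":-0.08,"y":0,"z":0,"ax":0,"ay":0,"az":0,"jaw":0}]'
python3 -m creep '[{"x":-0.01,"y":0,"z":0,"ax":0,"ay":0,"az":0,"jaw":0},{"x":-0.02,"y":0,"z":0,"ax":0,"ay":0,"az":0,"jaw":0},{"x":-0.03,"y":0,"z":0,"ax":0,"ay":0,"az":0,"jaw":0},{"x":-0.04,"y":0,"z":0,"ax":0,"ay":0,"az":0,"jaw":0},{"x":-0.05,"y":0,"z":0,"ax":0,"ay":0,"az":0,"jaw":0},{"x":-0.055,"y":0,"z":0,"ax":0,"ay":0,"az":0,"jaw":0},{"x":-0.055,"y":0,"z":0,"ax":0,"ay":0,"az":0,"jaw":0},{"x":-0.055,"y":0,"z":0,"ax":0,"ay":0,"az":0,"jaw":0}]'
python3 -m creep '[{"x":0.04,"y":0,"z":-0.03,"ax":0,"ay":0,"az":0,"jaw":0},{"x":0.08,"y":0,"z":-0.09,"ax":0,"ay":0,"az":0,"jaw":0},{"x":0.15,"y":0,"z":-0.15,"ax":0,"ay":0,"az":0,"jaw":0},{"x":0.2,"y":0,"z":-0.2,"ax":0,"ay":0,"az":0,"jaw":0},{"x":0.2,"y":0,"z":-0.2,"ax":0,"ay":0,"az":0,"jaw":0},{"x":0.2,"y":0,"z":-0.2,"ax":0,"ay":0,"az":0,"jaw":0},{"x":0.2,"y":0,"z":-0.2,"ax":0,"ay":0,"az":0,"jaw":0},{"x":0.2,"y":0,"z":-0.2,"ax":0,"ay":0,"az":0,"jaw":0}]'
python3 - <<'E'
from h import *
a=save('scene','s6')[160:330,200:450,::-1]
cv2.imwrite('pics/c6.png',cv2.resize(a,(750,510)))
E
```

```text
time: 8.07
tcp_pos: [468.4, -57.7, 274.7]
orientation: [0.0, 0.033, 0.999, -0.0]
ft_force: [-0.1, 0.9, -0.5]
finger_gap: 0.3
grip_force: 0.1
time: 9.07
tcp_pos: [495.3, -59.5, 274.6]
orientation: [-0.0, 0.033, 0.999, 0.0]
ft_force: [-0.6, -0.5, -0.2]
finger_gap: 0.0
grip_force: 0.0
time: 10.07
tcp_pos: [396.0, -52.9, 373.9]
orientation: [-0.001, 0.033, 0.999, -0.001]
ft_force: [0.2, 0.8, 0.4]
finger_gap: 0.5
grip_force: 0.0
```

View pics/c6.png

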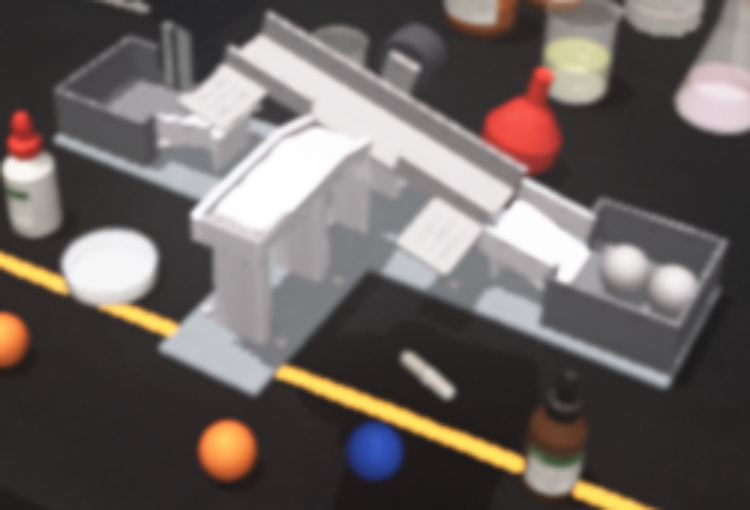

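Both balls lie in the right tray at crop (625,268) and (672,290). The gate leans right, the bystanders are in place and the arm is clear.

```bash
python3 -c "
from rig import arm
print(arm.sign_off())"
```

```text
the job is handed in; nothing more can be done
None
```

The job is handed in: I rocked the gate to lean right and pushed both steel balls over the crest into the right tray, and the last picture showed the bystanders in view standing undisturbed and the arm clear.

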